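Point out the red-capped vial in the cold sample box

TASK

Show a colleague where the red-capped vial stands in the closed insulated sample box: push the sliding lid all the way open with the fingertips, then point straight down at the red cap from close above it (a fingertip's breadth or two, without touching any vial) and stay still there for three seconds. Then push the lid fully shut again so that the samples stay cold and dark, and move clear. Nothing is to be gripped or lifted, and the vials and the other things on the bench stay where they are.

Things in the scene. Friction and masses are not known exactly. Their poses are not given: they have to be found in the camera images.
- sample_box: Pale insulated box, fixed, 140 (x) x 220 (y) x 87 mm high; origin: centre of its underside; +y: the way its lid opens, roughly to the robot's left (turned up to 20 degrees). Grey side rails hold the lid down: inner edges at x = -57 and 57 mm, top z = 87 mm; end walls to z = 67 mm. Six vial pockets at x = -24, 24 mm and y = -80, -41, -2 mm, any vial in any pocket; cold pack at the +y end.
- lid (a joint): Travel in m of the blue opaque lid along the box's +y: 0 = fully shut, 0.140 = fully open at its stop; starts at 0 to 0.025 and stays where it is left; friction about 2 N, lightly damped. The plate is 124 x 220 x 16 mm, top at z = 83.5 mm over the bench. Shut, it hides the vials; fully open, its trailing edge lies at box y = 30 mm and all six vials are open to view.
- lid_recess (a point): Middle of the black-floored finger recess in the lid, at the level of the lid's top face; moves with the lid (shut: box x = 0, y = -55 mm). The recess is 70 mm (box x) by 46 mm (box y) and 12 mm deep with upright walls: a fingertip put into it can push the lid open (towards +y) or shut (towards -y).
- red_cap (a point): Centre of the top face of the red cap of the wanted vial (64 mm above the bench, 3 mm below the lid's underside). The vial is 25 mm across and 48 mm tall, glass with a red screw cap, standing loose in a pocket of the box.
- vial_black_1: One of five vials with a black cap, 25 mm across and 48 mm tall, standing loose in a pocket of the box; origin at the centre of its underside. Not to be touched.
- vial_black_2: One of five vials with a black cap, 25 mm across and 48 mm tall, standing loose in a pocket of the box; origin at the centre of its underside. Not to be touched.
- vial_black_3: One of five vials with a black cap, 25 mm across and 48 mm tall, standing loose in a pocket of the box; origin at the centre of its underside. Not to be touched.
- vial_black_4: One of five vials with a black cap, 25 mm across and 48 mm tall, standing loose in a pocket of the box; origin at the centre of its underside. Not to be touched.
- vial_black_5: One of five vials with a black cap, 25 mm across and 48 mm tall, standing loose in a pocket of the box; origin at the centre of its underside. Not to be touched.
- vial_red: The wanted vial with the red cap; origin at the centre of its underside, 16 mm above the bench.
- timer: White bench timer, 58 x 66 x 19 mm, lying loose on the bench left of the box; origin under its centre. Bystander.
- petri_dish: Closed petri dish, 90 mm across, 15 mm high, lying loose on the bench right of the box; origin under its centre. Bystander.
- pipette: Micropipette, 255 mm long, 32 mm high, lying loose on the bench behind the box; origin under its centre, long axis y. Bystander.
- tweezers: Steel forceps, 134 mm long, 8 mm high, lying loose on the bench at the right; origin under its centre, long axis y. Bystander.

How it is judged:
On the way, in this order (a step that is already met when the one before it is completed fails the run):
1. the lid is pushed fully open (value of joint lid above 0.13 m), for 0.2 s.
2. with the lid open, the fingertips stay straight above the red cap, close to it and touching nothing, for two seconds at least (value of joint lid above 0.125 m and horizontal distance between the grasp point and red_cap below 0.015 m and distance between the grasp point and red_cap below 0.07 m and contact force between the fingers and anything else below 0.2 N), for 2 s.
At the end, for the whole second after the job is handed in: The lid is shut to within 5 mm and at rest, all six vials stand upright in the pockets where they stood (within 6 mm), and timer, petri dish, pipette and forceps lie where they lay (within 30 mm) (value of joint lid below 0.005 m and velocity of joint lid between -0.005 and 0.005 m/s and distance of each of vial_red, vial_black_1, vial_black_2, vial_black_3, vial_black_4, vial_black_5 from where it was at the start of the episode below 0.006 m and angle between each of vial_red, vial_black_1, vial_black_2, vial_black_3, vial_black_4, vial_black_5's own z axis and vertical below 0.12 rad and distance of each of timer, petri_dish, pipette, tweezers from where it was at the start of the episode below 0.03 m); the robot touches nothing.
It fails at once if the robot touches a vial (contact force between any of the fingers, the arm and vial_red above 0.2 N or contact force between any of the fingers, the arm and vial_black_1 above 0.2 N or contact force between any of the fingers, the arm and vial_black_2 above 0.2 N or contact force between any of the fingers, the arm and vial_black_3 above 0.2 N or contact force between any of the fingers, the arm and vial_black_4 above 0.2 N or contact force between any of the fingers, the arm and vial_black_5 above 0.2 N).
It fails at once if a vial is lifted or carried out of its pocket (distance of any of vial_red, vial_black_1, vial_black_2, vial_black_3, vial_black_4, vial_black_5 from where it was at the start of the episode above 0.012 m).
It fails at once if a bystander on the bench is pushed or carried away (distance of any of timer, petri_dish, pipette, tweezers from where it was at the start of the episode above 0.03 m).
It also fails if it takes over 61 s, if anything falls off the work surface, if the arm or the gripper's body presses on something with over 40 N, if the wrist force passes 120 N, or if a joint passes its speed limit or range.

ROBOT

A 6-joint arm with a two-finger parallel gripper is mounted at the origin on a cart in front of the work surface, level with it; the furniture and walls round the work are solid. World frame = base frame: x ahead of the robot, y to its left, z up, the work surface at z = 0. Lengths are in m, angles in rad, forces in N, time in s.
With the tool pointing down it reaches from about 0.25 to 0.8 m from the base axis. Payload 3.9 kg.
Tool frame: the origin (TCP) lies at the very end of the fingers, on their centre line; the grasp point (between the pads) lies 19 mm behind it; x points along the fingers, y is the direction in which the jaws open and shut, and the axes are right-handed (so a half turn about x gives the same grasp; the last joint's range is limited). The gripper opens to 85 mm and grips with 20 to 120 N. Pads are 22 mm wide; open, the fingers measure 114 mm over their backs; the gripper's body (76 mm by 85 mm) begins 54 mm behind the grasp point. The pads swing forward as they close: fully open they stand 13 mm farther back than shut.
Start: joints at [1.136, 0.26, -0.138, 1.173, 0, 1.571], TCP at [0.221, 0.476, 0.231] pointing down, gripper open.
Joint ranges: [-2.78, 2.78], [-0.83, 1.72], [-1.28, 1.37], [-1.9, 2.12], [-1.57, 1.48], [-3.14, 3.14]. Speed limits (rad/s): [2.57, 2.57, 3.14, 3.14, 3.14, 3.14].

INTERFACE

Orientations are given as a rotation vector (axis times angle).
In Python, from workcell import arm gives the robot as it stands.
- The arm moves only by the tool servo_tool, never from a script. Its argument "deltas" is a list of rows, each an object of numbers: "tx", "ty", "tz": the shift along the world's x, y, z normalised to -1 to 1, where 1 is 20 cm; "ax", "ay", "az": the turn, a rotation vector about the world's x, y, z normalised to -1 to 1, where 1 is 60 degrees. In form: [{"tx": .., "ty": .., "tz": .., "ax": .., "ay": .., "az": ..}, ...]. A call has exactly 8 rows; each row is the pose to reach, as a shift and turn from the pose commanded when the call began; what a row does not reach only later rows make up. A row lasts 1/12 s, in which the tool goes at most 41.7 mm and 7.16 degrees, less where a joint would pass 70% of its speed; a pose out of reach is approached as far as the arm can. A call with a number of a shift or a turn outside -1 to 1 is refused whole. A call with a gripper value outside its range is refused whole. "claw" is the closure, from 0 (fully open) to 1 (shut), set as the call begins (left out, the last holds). The fingers move at their own pace and stop on an object; "force" is the grip in N (left out, the last holds). Time passes only in rows, so rows that repeat a pose let the fingers close, or fill a call up. It gives the time, the measured TCP pose, the force and the opening at its end, in the units of the state.
- arm.sense(): the state, without advancing time (a new reading comes with each control period).
- arm.read_camera(name): name is "side" or "top" or "wrist"; returns a dict with "pixels" (384x512x3 uint8, red, green, blue), "range_z" (384x512 float32, m along the optical axis (not along the pixel's ray), 0 where there is no reading), "mtx" (3x3 intrinsics, pixels), "R" (3x3) and "t" (3): a world point X has camera coordinates R X + t. Camera axes: x right, y down, z forward; pixel columns grow to the right and rows downward; lengths in m; the calibration is good to about 2 mm. The wrist camera is an equidistant fisheye: a pixel r from the principal point sees the ray r / f radians off the axis. A picture is of the moment at which its call begins.
- arm.sign_off(): hands the job in, once; it reports no verdict.
The state is a dict: "clock": time; "q": joint angles; "dq": joint speeds; "tau": joint torques, N m; "ee_pos": TCP position; "eef_rot": TCP orientation; "wrist_force": force on the tool from outside, world axes, zero at the start; "torque": the same for the moment, N m; "opening": opening from 0.0 (shut) to 1.0 (fully open).
Only numpy, scipy, OpenCV 4.12 (cv2) and the standard library are available. Lean on these libraries where they do the work, as an engineer would, in place of code of your own. Each camera call takes 0.05 s, during which the arm holds its last target.

## Working session

There is one attempt and no reset: what is moved stays moved. The work goes in short steps, Python scripts to look and compute and a tool call to move; the robot and the scene stay as the last step left them, time stands still between calls to the robot, and variables do not carry over. Pictures are saved under pics/ and viewed, and the job is handed in when it is done.

Besides the shell and the picture viewer there is one more tool, called after "Request:" as a command line: name --argument value ..., lists and objects as JSON in quotes. servo_tool: Moves the arm, as the interface text tells. Its arguments: {"type":"object","properties":{"deltas":{"type":"array"},"claw":{"type":"number"},"force":{"type":"number"}},"required":["deltas"]}

```bash
ls; mkdir -p pics
python3 - <<'E'
from workcell import arm
import cv2,numpy as np
s=arm.sense();print(s)
for n in("top","side","wrist"):
    c=arm.read_camera(n);cv2.imwrite(f"pics/{n}0.png",c["pixels"][...,::-1]);np.savez(f"{n}0.npz",**c)
    print(n,c["mtx"].round(1).tolist(),(-c["R"].T@c["t"]).round(3))
E
```

```text
pics
{'clock': 0.0, 'q': array([ 1.13602149e+00,  2.60679800e-01, -1.39385233e-01,  1.17270002e+00,
       -2.04560043e-05,  1.57075217e+00]), 'dq': array([-0.00133332,  0.00021144, -0.00181572, -0.0001127 ,  0.00023584,
       -0.00120743]), 'tau': array([ 1.52479075e-03, -4.05681968e+01,  2.53920650e+01,  1.88050617e-02,
        1.76421361e-05,  6.22091179e-06]), 'ee_pos': array([0.22084898, 0.47552889, 0.230461  ]), 'eef_rot': array([ 0.33944514,  1.54417859, -0.34249152]), 'wrist_force': array([-0.10200743, -1.04583892, -0.38019816]), 'torque': array([ 0.00370168, -0.01658781, -0.05645757]), 'opening': 1.0015022434895202}
top [[394.2, 0.0, 245.7], [0.0, 394.2, 194.8], [0.0, 0.0, 1.0]] [0.315 0.061 1.387]
side [[445.2, 0.0, 250.4], [0.0, 445.2, 199.8], [0.0, 0.0, 1.0]] [ 0.46  -0.956  0.834]
wrist [[297.3, 0.0, 256.1], [0.0, 297.3, 193.2], [0.0, 0.0, 1.0]] [0.161 0.505 0.373]
```

View pics/top0.png

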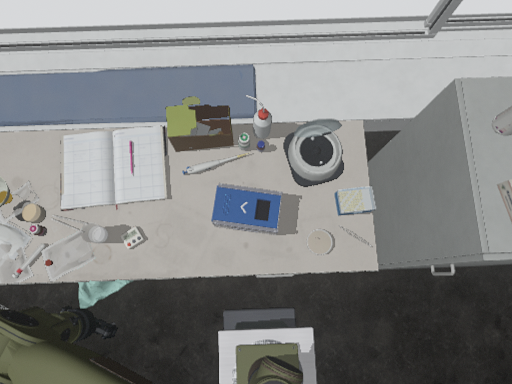

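View pics/side0.png

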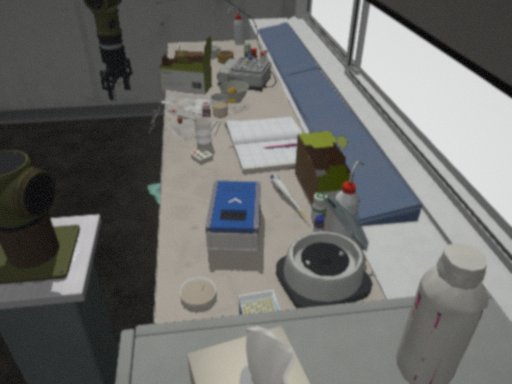

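```bash
cat > h.py <<'E'
import numpy as np,cv2
def ray(c,px,z):
    K,R,t=c["mtx"],c["R"],c["t"]
    px=np.atleast_2d(np.asarray(px,float))
    d=np.c_[px,np.ones(len(px))]@np.linalg.inv(K).T@R   # R^T d
    o=-R.T@t
    return o+d*((z-o[2])/d[:,2])[:,None]
def proj(c,X):
    x=c["R"]@np.asarray(X)+c["t"];x=c["mtx"]@x;return x[:2]/x[2]
E
python3 - <<'E'
from h import *
c=dict(np.load("top0.npz"))
p=c["pixels"];hsv=cv2.cvtColor(p,cv2.COLOR_RGB2HSV)
m=cv2.inRange(hsv,(95,90,40),(130,255,255))
cs,_=cv2.findContours(m,cv2.RETR_CCOMP,cv2.CHAIN_APPROX_NONE)
for k in cs:
    if cv2.contourArea(k)>150:
        r=cv2.minAreaRect(k);b=cv2.boxPoints(r)
        print(cv2.contourArea(k),r,ray(c,b,.0835).round(4).tolist(),ray(c,[r[0]],.0835))
E
```

```text
2032.0 ((246.24343872070312, 207.68345642089844), (65.03367614746094, 34.36567687988281), 8.392924308776855) [[0.512, 0.1662, 0.0835], [0.6279, 0.1471, 0.0835], [0.5872, -0.0696, 0.0835], [0.4726, -0.0467, 0.0835]] [[0.54935059 0.04909531 0.0835    ]]
282.0 ((262.1100158691406, 209.72999572753906), (14.849242210388184, 21.21320343017578), 8.13010311126709) [[0.5096, 0.0271, 0.0835], [0.5807, 0.0141, 0.0835], [0.5717, -0.0351, 0.0835], [0.5008, -0.0216, 0.0835]] [[ 0.54048978 -0.0038656   0.0835    ]]
```

Run:
```python
from h import *
from scipy.spatial.transform import Rotation as Ro
print(Ro.from_rotvec([ 0.33944514,  1.54417859, -0.34249152]).as_matrix().round(3))
c=dict(np.load("top0.npz"))
p=c["pixels"][150:270,190:320,::-1]
cv2.imwrite("pics/crop0.png",cv2.resize(p,None,fx=6,fy=6,interpolation=cv2.INTER_CUBIC)[:600,:780])
# depth check on lid, recess
for uv in((240,205),(262,209),(228,215)):
    z=c["range_z"][uv[1],uv[0]];X=c["R"].T@(np.linalg.inv(c["mtx"])@[uv[0],uv[1],1]*z-c["t"]);print(uv,X.round(4))
```

```text
[[-0.001  0.421  0.907]
 [-0.002  0.907 -0.421]
 [-1.    -0.002  0.   ]]
(240, 205) [0.5585 0.0697 0.0877]
(262, 209) [ 0.5452 -0.0042  0.0711]
(228, 215) [0.5275 0.1112 0.0786]
```

View pics/crop0.png

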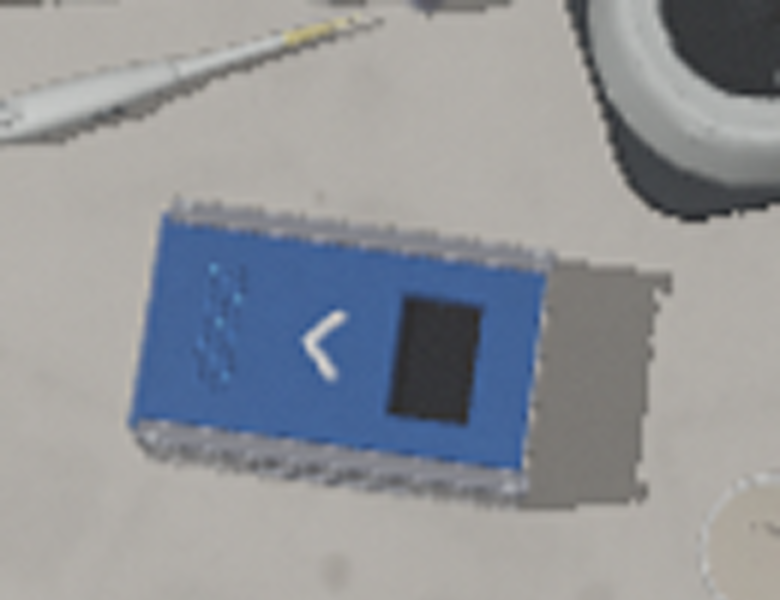

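Request:
servo_tool --deltas '[{"tx": 0.1, "ty": -0.12, "tz": 0, "ax": 0, "ay": 0, "az": 0.03}, {"tx": 0.2, "ty": -0.25, "tz": 0, "ax": 0, "ay": 0, "az": 0.06}, {"tx": 0.3, "ty": -0.37, "tz": 0, "ax": 0, "ay": 0, "az": 0.1}, {"tx": 0.4, "ty": -0.5, "tz": 0, "ax": 0, "ay": 0, "az": 0.14}, {"tx": 0.5, "ty": -0.62, "tz": 0, "ax": 0, "ay": 0, "az": 0.18}, {"tx": 0.6, "ty": -0.75, "tz": 0, "ax": 0, "ay": 0, "az": 0.22}, {"tx": 0.7, "ty": -0.88, "tz": 0, "ax": 0, "ay": 0, "az": 0.24}, {"tx": 0.8, "ty": -1, "tz": 0, "ax": 0, "ay": 0, "az": 0.24}]' --claw 1 --force 20

```text
clock: 0.82
ee_pos: [0.3815, 0.2744, 0.2311]
eef_rot: [0.143, 1.566, -0.144]
wrist_force: [0.1, 0.5, -0.3]
opening: -0.001
```

Request:
servo_tool --deltas '[{"tx": 0.1, "ty": -0.12, "tz": 0}, {"tx": 0.2, "ty": -0.25, "tz": 0}, {"tx": 0.3, "ty": -0.37, "tz": 0}, {"tx": 0.4, "ty": -0.5, "tz": 0}, {"tx": 0.5, "ty": -0.62, "tz": 0}, {"tx": 0.6, "ty": -0.75, "tz": -0.05}, {"tx": 0.7, "ty": -0.88, "tz": -0.1}, {"tx": 0.8, "ty": -1, "tz": -0.15}]'

```text
schema error: expected keys tx, ty, tz, ax, ay, az
```

Request:
servo_tool --deltas '[{"ty": -0.1, "tz": -0.05}, {"ty": -0.2, "tz": -0.1}, {"ty": -0.3, "tz": -0.2}, {"ty": -0.4, "tz": -0.3}, {"ty": -0.4, "tz": -0.4}, {"ty": -0.4, "tz": -0.4}, {"ty": -0.4, "tz": -0.4}, {"ty": -0.4, "tz": -0.4}]'

```text
schema error: expected keys tx, ty, tz, ax, ay, az
```

Run:
```python
from workcell import arm
import cv2,numpy as np
print(arm.sense()["ee_pos"])
for n in("wrist","side"):
    c=arm.read_camera(n);cv2.imwrite(f"pics/{n}1.png",c["pixels"][...,::-1]);np.savez(f"{n}1.npz",**c)
```

```text
[0.38153726 0.27441693 0.23111654]
```

View pics/wrist1.png

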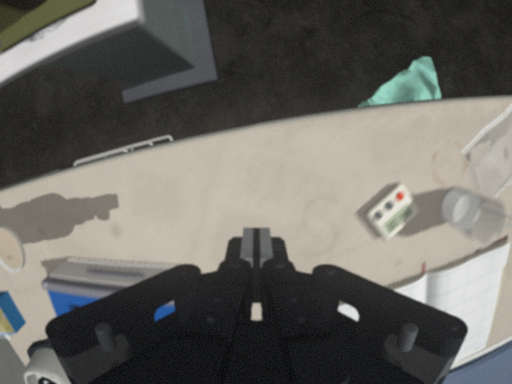

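View pics/side1.png

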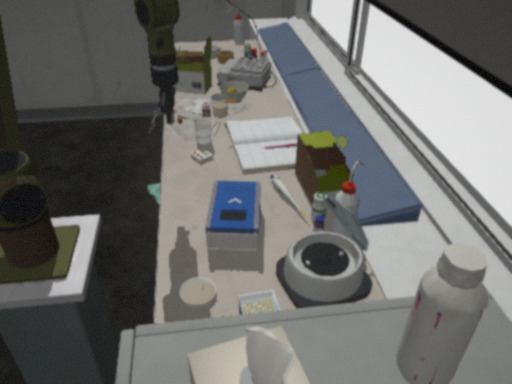

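All keys are needed. The moves were refused whole, so I repeat them with full rows. The wrist view shows the shut fingertips at about (257,235) and the box corner at (60,280).

Request:
servo_tool --deltas '[{"tx": 0.1, "ty": -0.12, "tz": 0, "ax": 0, "ay": 0, "az": 0}, {"tx": 0.2, "ty": -0.25, "tz": 0, "ax": 0, "ay": 0, "az": 0}, {"tx": 0.3, "ty": -0.37, "tz": 0, "ax": 0, "ay": 0, "az": 0}, {"tx": 0.4, "ty": -0.5, "tz": 0, "ax": 0, "ay": 0, "az": 0}, {"tx": 0.5, "ty": -0.62, "tz": 0, "ax": 0, "ay": 0, "az": 0}, {"tx": 0.6, "ty": -0.75, "tz": -0.05, "ax": 0, "ay": 0, "az": 0}, {"tx": 0.7, "ty": -0.88, "tz": -0.1, "ax": 0, "ay": 0, "az": 0}, {"tx": 0.8, "ty": -1, "tz": -0.15, "ax": 0, "ay": 0, "az": 0}]'

```text
clock: 1.58
ee_pos: [0.5418, 0.0754, 0.2009]
eef_rot: [0.144, 1.566, -0.144]
wrist_force: [0.1, 0.3, -0.8]
opening: -0.002
```

Request:
servo_tool --deltas '[{"tx": 0, "ty": -0.1, "tz": -0.05, "ax": 0, "ay": 0, "az": 0}, {"tx": 0, "ty": -0.2, "tz": -0.1, "ax": 0, "ay": 0, "az": 0}, {"tx": 0, "ty": -0.3, "tz": -0.2, "ax": 0, "ay": 0, "az": 0}, {"tx": 0, "ty": -0.4, "tz": -0.3, "ax": 0, "ay": 0, "az": 0}, {"tx": 0, "ty": -0.4, "tz": -0.4, "ax": 0, "ay": 0, "az": 0}, {"tx": 0, "ty": -0.4, "tz": -0.4, "ax": 0, "ay": 0, "az": 0}, {"tx": 0, "ty": -0.4, "tz": -0.4, "ax": 0, "ay": 0, "az": 0}, {"tx": 0, "ty": -0.4, "tz": -0.4, "ax": 0, "ay": 0, "az": 0}]'

```text
clock: 2.25
ee_pos: [0.5416, -0.003, 0.1221]
eef_rot: [0.144, 1.565, -0.143]
wrist_force: [0.7, 0.1, -0.2]
opening: -0.0
```

Run:
```python
from workcell import arm
import cv2,numpy as np
print(arm.sense()["ee_pos"])
for n in("wrist","side"):
    c=arm.read_camera(n);cv2.imwrite(f"pics/{n}2.png",c["pixels"][...,::-1]);np.savez(f"{n}2.npz",**c)
```

```text
[ 0.54164962 -0.00300474  0.12209511]
```

View pics/wrist2.png

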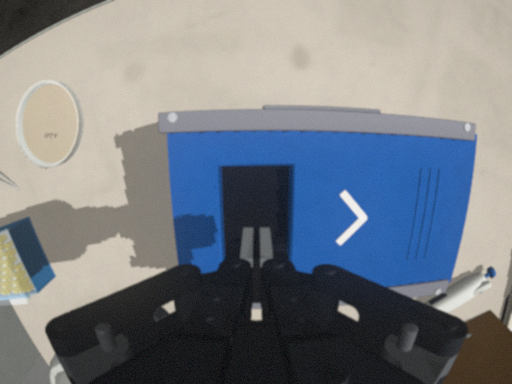

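View pics/side2.png

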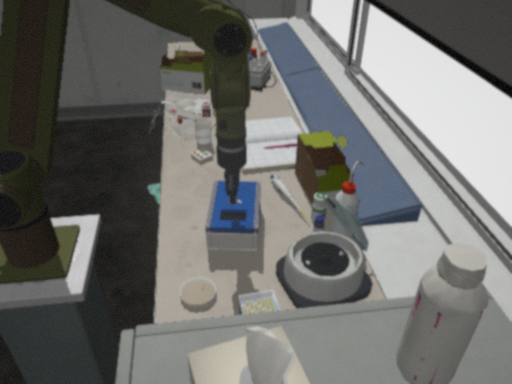

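```bash
cat >> h.py <<'E'
def fray(c,px,z):
    K,R,t=c["mtx"],c["R"],c["t"];px=np.atleast_2d(np.asarray(px,float))
    d=(px-K[:2,2])/K[0,0];r=np.linalg.norm(d,axis=1,keepdims=True)+1e-9
    v=np.c_[d/r*np.sin(r),np.cos(r)]@R;o=-R.T@t
    return o+v*((z-o[2])/v[:,2])[:,None]
E
python3 - <<'E'
from h import *
c=dict(np.load("wrist2.npz"))
print((-c["R"].T@c["t"]).round(3))
print("recess corners near",fray(c,[[221,166],[293,165]],.0835).round(4))
print("rail/box corners z.087",fray(c,[[160,113],[476,123]],.087).round(4))
print("lid edges near",fray(c,[[168,133],[475,136]],.0835).round(4))
E
```

```text
[0.477 0.011 0.265]
recess corners near [[ 0.504  -0.0166  0.0835]
 [ 0.5114  0.0275  0.0835]]
rail/box corners z.087 [[ 0.4636 -0.0469  0.087 ]
 [ 0.501   0.1684  0.087 ]]
lid edges near [[ 0.4769 -0.0455  0.0835]
 [ 0.5111  0.1696  0.0835]]
```

Request:
servo_tool --deltas '[{"tx": 0, "ty": 0, "tz": -0.05, "ax": 0, "ay": 0, "az": 0}, {"tx": 0, "ty": 0, "tz": -0.1, "ax": 0, "ay": 0, "az": 0}, {"tx": 0, "ty": 0, "tz": -0.15, "ax": 0, "ay": 0, "az": 0}, {"tx": 0, "ty": 0, "tz": -0.19, "ax": 0, "ay": 0, "az": 0}, {"tx": 0, "ty": 0, "tz": -0.22, "ax": 0, "ay": 0, "az": 0}, {"tx": 0, "ty": 0, "tz": -0.23, "ax": 0, "ay": 0, "az": 0}, {"tx": 0, "ty": 0, "tz": -0.23, "ax": 0, "ay": 0, "az": 0}, {"tx": 0, "ty": 0, "tz": -0.23, "ax": 0, "ay": 0, "az": 0}]'

```text
clock: 3.02
ee_pos: [0.5412, -0.0039, 0.0752]
eef_rot: [0.144, 1.566, -0.144]
wrist_force: [1.1, -0.7, 0.6]
opening: 0.002
```

Request:
servo_tool --deltas '[{"tx": 0.004, "ty": 0.02, "tz": 0, "ax": 0, "ay": 0, "az": 0}, {"tx": 0.008, "ty": 0.04, "tz": 0, "ax": 0, "ay": 0, "az": 0}, {"tx": 0.012, "ty": 0.065, "tz": 0, "ax": 0, "ay": 0, "az": 0}, {"tx": 0.017, "ty": 0.09, "tz": 0, "ax": 0, "ay": 0, "az": 0}, {"tx": 0.022, "ty": 0.12, "tz": 0, "ax": 0, "ay": 0, "az": 0}, {"tx": 0.027, "ty": 0.145, "tz": 0, "ax": 0, "ay": 0, "az": 0}, {"tx": 0.032, "ty": 0.17, "tz": 0, "ax": 0, "ay": 0, "az": 0}, {"tx": 0.037, "ty": 0.2, "tz": 0, "ax": 0, "ay": 0, "az": 0}]'

```text
clock: 3.68
ee_pos: [0.5489, 0.0365, 0.0756]
eef_rot: [0.144, 1.565, -0.144]
wrist_force: [0.3, -2.9, 2.3]
opening: 0.0
```

Request:
servo_tool --deltas '[{"tx": 0.005, "ty": 0.025, "tz": 0, "ax": 0, "ay": 0, "az": 0}, {"tx": 0.01, "ty": 0.05, "tz": 0, "ax": 0, "ay": 0, "az": 0}, {"tx": 0.014, "ty": 0.075, "tz": 0, "ax": 0, "ay": 0, "az": 0}, {"tx": 0.019, "ty": 0.1, "tz": 0, "ax": 0, "ay": 0, "az": 0}, {"tx": 0.023, "ty": 0.125, "tz": 0, "ax": 0, "ay": 0, "az": 0}, {"tx": 0.028, "ty": 0.15, "tz": 0, "ax": 0, "ay": 0, "az": 0}, {"tx": 0.033, "ty": 0.175, "tz": 0, "ax": 0, "ay": 0, "az": 0}, {"tx": 0.037, "ty": 0.2, "tz": 0, "ax": 0, "ay": 0, "az": 0}]'

```text
clock: 4.35
ee_pos: [0.5561, 0.0766, 0.0754]
eef_rot: [0.144, 1.566, -0.144]
wrist_force: [1.1, -1.9, 4.3]
opening: -0.001
```

Request:
servo_tool --deltas '[{"tx": 0.005, "ty": 0.025, "tz": 0, "ax": 0, "ay": 0, "az": 0}, {"tx": 0.01, "ty": 0.05, "tz": 0, "ax": 0, "ay": 0, "az": 0}, {"tx": 0.014, "ty": 0.075, "tz": 0, "ax": 0, "ay": 0, "az": 0}, {"tx": 0.019, "ty": 0.1, "tz": 0, "ax": 0, "ay": 0, "az": 0}, {"tx": 0.023, "ty": 0.125, "tz": 0, "ax": 0, "ay": 0, "az": 0}, {"tx": 0.028, "ty": 0.15, "tz": 0, "ax": 0, "ay": 0, "az": 0}, {"tx": 0.033, "ty": 0.175, "tz": 0, "ax": 0, "ay": 0, "az": 0}, {"tx": 0.037, "ty": 0.2, "tz": 0, "ax": 0, "ay": 0, "az": 0}]'

```text
clock: 5.02
ee_pos: [0.5632, 0.1166, 0.0752]
eef_rot: [0.144, 1.566, -0.144]
wrist_force: [-0.3, -2.7, 4.4]
opening: 0.002
```

Request:
servo_tool --deltas '[{"tx": 0.002, "ty": 0.015, "tz": 0, "ax": 0, "ay": 0, "az": 0}, {"tx": 0.005, "ty": 0.03, "tz": 0, "ax": 0, "ay": 0, "az": 0}, {"tx": 0.007, "ty": 0.04, "tz": 0, "ax": 0, "ay": 0, "az": 0}, {"tx": 0.009, "ty": 0.05, "tz": 0, "ax": 0, "ay": 0, "az": 0}, {"tx": 0.011, "ty": 0.06, "tz": 0, "ax": 0, "ay": 0, "az": 0}, {"tx": 0.013, "ty": 0.07, "tz": 0, "ax": 0, "ay": 0, "az": 0}, {"tx": 0.015, "ty": 0.08, "tz": 0, "ax": 0, "ay": 0, "az": 0}, {"tx": 0.017, "ty": 0.09, "tz": 0, "ax": 0, "ay": 0, "az": 0}]'

```text
clock: 5.68
ee_pos: [0.5664, 0.1342, 0.0752]
eef_rot: [0.144, 1.567, -0.144]
wrist_force: [-1.3, -1.9, 2.7]
opening: -0.001
```

Run:
```python
from workcell import arm
import cv2,numpy as np
print(arm.sense()["ee_pos"])
for n in("wrist","side","top"):
    c=arm.read_camera(n);cv2.imwrite(f"pics/{n}3.png",c["pixels"][...,::-1]);np.savez(f"{n}3.npz",**c)
```

```text
[0.56644119 0.13422236 0.07520601]
```

View pics/wrist3.png

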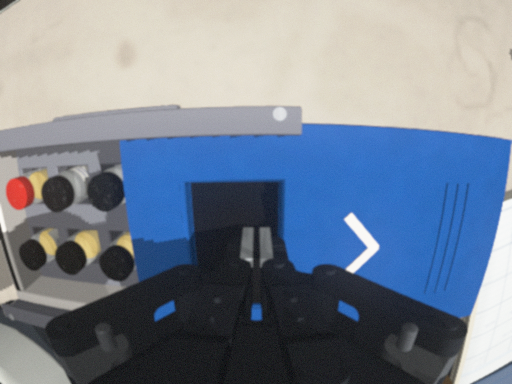

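View pics/side3.png

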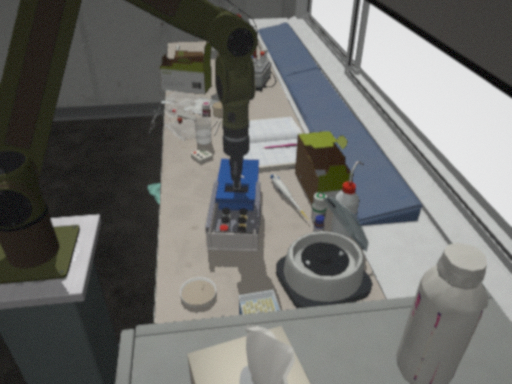

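View pics/top3.png

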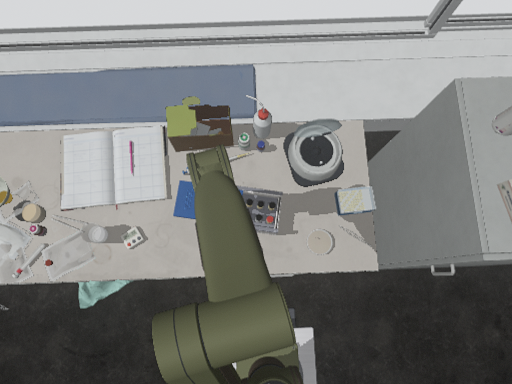

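Request:
servo_tool --deltas '[{"tx": 0.001, "ty": 0.005, "tz": 0, "ax": 0, "ay": 0, "az": 0}, {"tx": 0.002, "ty": 0.01, "tz": 0, "ax": 0, "ay": 0, "az": 0}, {"tx": 0.003, "ty": 0.015, "tz": 0, "ax": 0, "ay": 0, "az": 0}, {"tx": 0.004, "ty": 0.02, "tz": 0, "ax": 0, "ay": 0, "az": 0}, {"tx": 0.005, "ty": 0.025, "tz": 0, "ax": 0, "ay": 0, "az": 0}, {"tx": 0.006, "ty": 0.03, "tz": 0, "ax": 0, "ay": 0, "az": 0}, {"tx": 0.006, "ty": 0.035, "tz": 0, "ax": 0, "ay": 0, "az": 0}, {"tx": 0.007, "ty": 0.04, "tz": 0, "ax": 0, "ay": 0, "az": 0}]'

```text
clock: 6.5
ee_pos: [0.5677, 0.1406, 0.0751]
eef_rot: [0.142, 1.566, -0.148]
wrist_force: [-0.9, -7.7, 2.4]
opening: 0.004
```

Request:
servo_tool --deltas '[{"tx": 0.001, "ty": 0.004, "tz": 0, "ax": 0, "ay": 0, "az": 0}, {"tx": 0.001, "ty": 0.008, "tz": 0, "ax": 0, "ay": 0, "az": 0}, {"tx": 0.002, "ty": 0.01, "tz": 0, "ax": 0, "ay": 0, "az": 0}, {"tx": 0.002, "ty": 0.01, "tz": 0, "ax": 0, "ay": 0, "az": 0}, {"tx": 0.002, "ty": 0.01, "tz": 0, "ax": 0, "ay": 0, "az": 0}, {"tx": 0.002, "ty": 0.01, "tz": 0, "ax": 0, "ay": 0, "az": 0}, {"tx": 0.002, "ty": 0.01, "tz": 0, "ax": 0, "ay": 0, "az": 0}, {"tx": 0.002, "ty": 0.01, "tz": 0, "ax": 0, "ay": 0, "az": 0}]'

```text
clock: 7.17
ee_pos: [0.5677, 0.1408, 0.0751]
eef_rot: [0.14, 1.567, -0.151]
wrist_force: [-1.8, -10.5, 3.5]
opening: 0.0
```

Request:
servo_tool --deltas '[{"tx": -0.005, "ty": -0.025, "tz": 0, "ax": 0, "ay": 0, "az": 0}, {"tx": -0.009, "ty": -0.05, "tz": 0, "ax": 0, "ay": 0, "az": 0}, {"tx": -0.009, "ty": -0.05, "tz": 0, "ax": 0, "ay": 0, "az": 0}, {"tx": -0.009, "ty": -0.05, "tz": 0.1, "ax": 0, "ay": 0, "az": 0}, {"tx": -0.009, "ty": -0.05, "tz": 0.2, "ax": 0, "ay": 0, "az": 0}, {"tx": -0.009, "ty": -0.05, "tz": 0.3, "ax": 0, "ay": 0, "az": 0}, {"tx": -0.009, "ty": -0.05, "tz": 0.4, "ax": 0, "ay": 0, "az": 0}, {"tx": -0.009, "ty": -0.05, "tz": 0.4, "ax": 0, "ay": 0, "az": 0}]'

```text
clock: 7.83
ee_pos: [0.5699, 0.1355, 0.1596]
eef_rot: [0.146, 1.558, -0.141]
wrist_force: [0.5, 0.9, 0.0]
opening: 0.002
```

Run:
```python
from workcell import arm
from h import *
s=arm.sense();print(s["ee_pos"],s["wrist_force"])
for n in("wrist","side","top"):
    c=arm.read_camera(n);cv2.imwrite(f"pics/{n}4.png",c["pixels"][...,::-1]);np.savez(f"{n}4.npz",**c)
    hsv=cv2.cvtColor(c["pixels"],cv2.COLOR_RGB2HSV)
    m=cv2.inRange(hsv,(0,140,70),(6,255,255))|cv2.inRange(hsv,(173,140,70),(180,255,255))
    k,_,st,ce=cv2.connectedComponentsWithStats(m)
    for i in range(1,k):
        if st[i][4]>12:
            f=fray if n=="wrist" else ray
            print(n,st[i].tolist(),ce[i].round(1),f(c,ce[i],.064).round(4),f(c,ce[i],.0595).round(4))
```

```text
[0.56988028 0.13552488 0.15961535] [0.5293626  0.85211591 0.0161932 ]
wrist [496, 39, 6, 8, 34] [498.3  42.7] [[0.4568 0.4109 0.064 ]] [[0.4559 0.4158 0.0595]]
wrist [64, 154, 23, 24, 415] [ 74.8 165.5] [[ 0.5128 -0.0225  0.064 ]] [[ 0.5129 -0.0257  0.0595]]
side [343, 182, 12, 11, 112] [348.7 187.1] [[0.9052 0.1053 0.064 ]] [[0.9078 0.1115 0.0595]]
side [221, 225, 7, 5, 30] [223.7 227.2] [[ 0.5133 -0.034   0.064 ]] [[ 0.5136 -0.0286  0.0595]]
top [259, 110, 9, 9, 44] [261.9 114.6] [[ 0.89   -0.0196  0.064 ]] [[ 0.892  -0.0198  0.0595]]
top [267, 217, 6, 5, 26] [269.7 218.9] [[ 0.5115 -0.0291  0.064 ]] [[ 0.5122 -0.0294  0.0595]]
top [46, 260, 5, 5, 14] [ 47.8 262.4] [[0.3925 0.7121 0.064 ]] [[0.3928 0.7143 0.0595]]
```

View pics/wrist4.png

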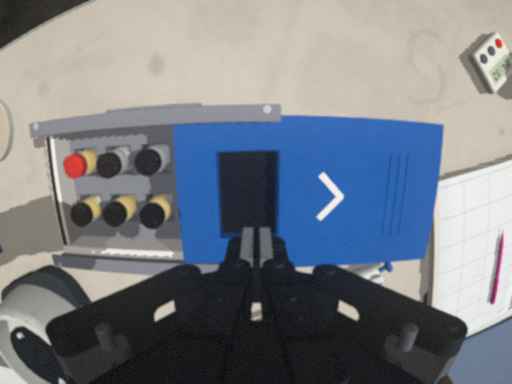

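Request:
servo_tool --deltas '[{"tx": -0.04, "ty": -0.12, "tz": 0, "ax": 0, "ay": 0, "az": 0}, {"tx": -0.08, "ty": -0.24, "tz": 0, "ax": 0, "ay": 0, "az": 0}, {"tx": -0.13, "ty": -0.38, "tz": 0, "ax": 0, "ay": 0, "az": 0}, {"tx": -0.18, "ty": -0.52, "tz": 0, "ax": 0, "ay": 0, "az": 0}, {"tx": -0.22, "ty": -0.65, "tz": 0, "ax": 0, "ay": 0, "az": 0}, {"tx": -0.26, "ty": -0.75, "tz": 0, "ax": 0, "ay": 0, "az": 0}, {"tx": -0.28, "ty": -0.81, "tz": 0, "ax": 0, "ay": 0, "az": 0}, {"tx": -0.28, "ty": -0.81, "tz": 0, "ax": 0, "ay": 0, "az": 0}]'

```text
clock: 8.65
ee_pos: [0.5089, -0.0296, 0.1541]
eef_rot: [0.146, 1.569, -0.147]
wrist_force: [0.1, -0.2, 0.5]
opening: -0.0
```

Run:
```python
from workcell import arm
from h import *
s=arm.sense();print(s["ee_pos"],s["wrist_force"])
for n in("wrist","side"):
    c=arm.read_camera(n);cv2.imwrite(f"pics/{n}5.png",c["pixels"][...,::-1]);np.savez(f"{n}5.npz",**c)
    hsv=cv2.cvtColor(c["pixels"],cv2.COLOR_RGB2HSV)
    m=cv2.inRange(hsv,(0,140,70),(6,255,255))|cv2.inRange(hsv,(173,140,70),(180,255,255))
    k,_,st,ce=cv2.connectedComponentsWithStats(m)
    for i in range(1,k):
        if st[i][4]>12:
            f=fray if n=="wrist" else ray
            print(n,st[i].tolist(),ce[i].round(1),f(c,ce[i],.064).round(4),f(c,ce[i],.0595).round(4))
c=dict(np.load("wrist4.npz"))
print("recess near corners",fray(c,[[218,152],[277,151]],.0835).round(4), "trail edge",fray(c,[[173,126],[184,264]],.0835).round(4))
```

```text
[ 0.50894401 -0.02957128  0.15406949] [ 0.13608738 -0.22763145  0.48645506]
wrist [246, 186, 28, 28, 599] [259.4 199.6] [[ 0.5117 -0.0257  0.064 ]] [[ 0.513  -0.0259  0.0595]]
side [236, 15, 4, 4, 14] [237.5  16.5] [[0.787  2.1123 0.064 ]] [[0.7889 2.1303 0.0595]]
side [251, 49, 5, 5, 14] [253.1  51. ] [[0.7928 1.4037 0.064 ]] [[0.7948 1.4175 0.0595]]
side [343, 182, 12, 11, 112] [348.7 187.2] [[0.9052 0.1049 0.064 ]] [[0.9078 0.1111 0.0595]]
side [220, 225, 8, 5, 31] [223.5 227.3] [[ 0.5125 -0.0343  0.064 ]] [[ 0.5128 -0.0289  0.0595]]
recess near corners [[0.5276 0.1165 0.0835]
 [0.5349 0.1597 0.0835]] trail edge [[0.5014 0.0869 0.0835]
 [0.6145 0.0669 0.0835]]
```

View pics/wrist5.png

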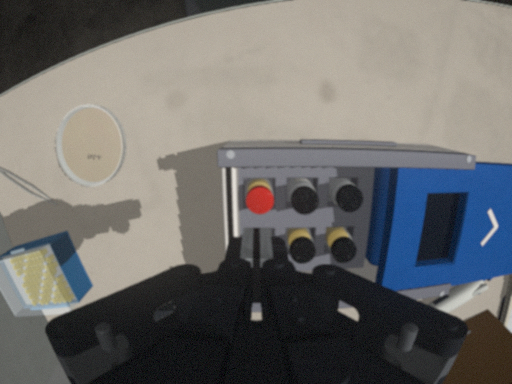

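Request:
servo_tool --deltas '[{"tx": 0.015, "ty": 0.015, "tz": -0.05, "ax": 0, "ay": 0, "az": 0}, {"tx": 0.015, "ty": 0.015, "tz": -0.1, "ax": 0, "ay": 0, "az": 0}, {"tx": 0.015, "ty": 0.015, "tz": -0.16, "ax": 0, "ay": 0, "az": 0}, {"tx": 0.015, "ty": 0.015, "tz": -0.22, "ax": 0, "ay": 0, "az": 0}, {"tx": 0.015, "ty": 0.015, "tz": -0.27, "ax": 0, "ay": 0, "az": 0}, {"tx": 0.015, "ty": 0.015, "tz": -0.31, "ax": 0, "ay": 0, "az": 0}, {"tx": 0.015, "ty": 0.015, "tz": -0.33, "ax": 0, "ay": 0, "az": 0}, {"tx": 0.015, "ty": 0.015, "tz": -0.33, "ax": 0, "ay": 0, "az": 0}]'

```text
clock: 9.42
ee_pos: [0.5129, -0.0245, 0.0879]
eef_rot: [0.144, 1.568, -0.144]
wrist_force: [0.8, 0.0, 0.9]
opening: -0.002
```

Request:
servo_tool --deltas '[{"tx": 0, "ty": 0, "tz": 0, "ax": 0, "ay": 0, "az": 0}, {"tx": 0, "ty": 0, "tz": 0, "ax": 0, "ay": 0, "az": 0}, {"tx": 0, "ty": 0, "tz": 0, "ax": 0, "ay": 0, "az": 0}, {"tx": 0, "ty": 0, "tz": 0, "ax": 0, "ay": 0, "az": 0}, {"tx": 0, "ty": 0, "tz": 0, "ax": 0, "ay": 0, "az": 0}, {"tx": 0, "ty": 0, "tz": 0, "ax": 0, "ay": 0, "az": 0}, {"tx": 0, "ty": 0, "tz": 0, "ax": 0, "ay": 0, "az": 0}, {"tx": 0, "ty": 0, "tz": 0, "ax": 0, "ay": 0, "az": 0}]'

```text
clock: 10.08
ee_pos: [0.5138, -0.0249, 0.0894]
eef_rot: [0.144, 1.566, -0.144]
wrist_force: [-0.6, -0.1, 0.3]
opening: -0.002
```

Run:
```python
from workcell import arm
from h import *
s=arm.sense();print(s["ee_pos"],s["wrist_force"])
for n in("wrist","side"):
    c=arm.read_camera(n);p=c["pixels"][...,::-1]
    if n=="side":p=cv2.resize(p[130:260,170:300],None,fx=4,fy=4)
    cv2.imwrite(f"pics/{n}6.png",p)
```

```text
[ 0.51376345 -0.02488925  0.08938858] [-0.6007453  -0.10055881  0.30606984]
```

View pics/wrist6.png

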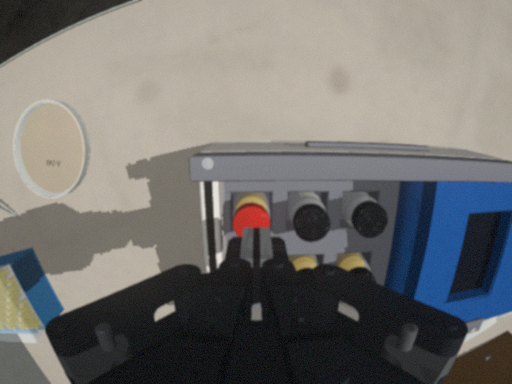

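View pics/side6.png

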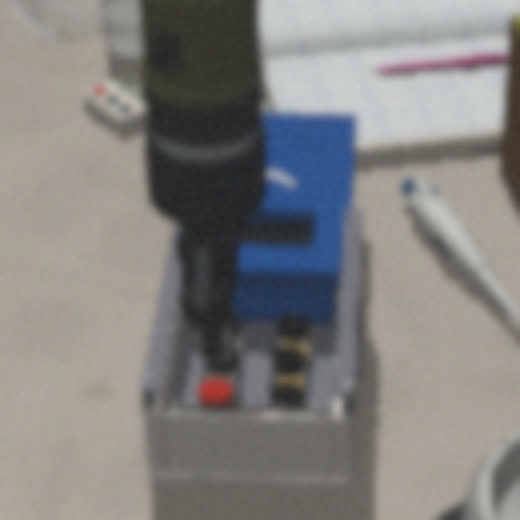

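Request:
servo_tool --deltas '[{"tx": -0.005, "ty": -0.013, "tz": 0, "ax": 0, "ay": 0, "az": 0}, {"tx": -0.005, "ty": -0.013, "tz": 0, "ax": 0, "ay": 0, "az": 0}, {"tx": -0.005, "ty": -0.013, "tz": 0, "ax": 0, "ay": 0, "az": 0}, {"tx": -0.005, "ty": -0.013, "tz": 0, "ax": 0, "ay": 0, "az": 0}, {"tx": -0.005, "ty": -0.013, "tz": 0, "ax": 0, "ay": 0, "az": 0}, {"tx": -0.005, "ty": -0.013, "tz": 0, "ax": 0, "ay": 0, "az": 0}, {"tx": -0.005, "ty": -0.013, "tz": 0, "ax": 0, "ay": 0, "az": 0}, {"tx": -0.005, "ty": -0.013, "tz": 0, "ax": 0, "ay": 0, "az": 0}]'

```text
clock: 10.85
ee_pos: [0.5127, -0.0274, 0.0893]
eef_rot: [0.144, 1.566, -0.144]
wrist_force: [-0.2, 0.7, 0.1]
opening: 0.0
```

Request:
servo_tool --deltas '[{"tx": 0, "ty": 0, "tz": 0, "ax": 0, "ay": 0, "az": 0}, {"tx": 0, "ty": 0, "tz": 0, "ax": 0, "ay": 0, "az": 0}, {"tx": 0, "ty": 0, "tz": 0, "ax": 0, "ay": 0, "az": 0}, {"tx": 0, "ty": 0, "tz": 0, "ax": 0, "ay": 0, "az": 0}, {"tx": 0, "ty": 0, "tz": 0, "ax": 0, "ay": 0, "az": 0}, {"tx": 0, "ty": 0, "tz": 0, "ax": 0, "ay": 0, "az": 0}, {"tx": 0, "ty": 0, "tz": 0, "ax": 0, "ay": 0, "az": 0}, {"tx": 0, "ty": 0, "tz": 0, "ax": 0, "ay": 0, "az": 0}]'

```text
clock: 11.52
ee_pos: [0.5127, -0.0275, 0.0893]
eef_rot: [0.144, 1.566, -0.144]
wrist_force: [-0.2, -0.7, 0.2]
opening: -0.0
```

Request:
servo_tool --deltas '[{"tx": 0, "ty": 0, "tz": 0, "ax": 0, "ay": 0, "az": 0}, {"tx": 0, "ty": 0, "tz": 0, "ax": 0, "ay": 0, "az": 0}, {"tx": 0, "ty": 0, "tz": 0, "ax": 0, "ay": 0, "az": 0}, {"tx": 0, "ty": 0, "tz": 0, "ax": 0, "ay": 0, "az": 0}, {"tx": 0, "ty": 0, "tz": 0, "ax": 0, "ay": 0, "az": 0}, {"tx": 0, "ty": 0, "tz": 0, "ax": 0, "ay": 0, "az": 0}, {"tx": 0, "ty": 0, "tz": 0, "ax": 0, "ay": 0, "az": 0}, {"tx": 0, "ty": 0, "tz": 0, "ax": 0, "ay": 0, "az": 0}]'

```text
clock: 12.18
ee_pos: [0.5127, -0.0274, 0.0893]
eef_rot: [0.144, 1.566, -0.144]
wrist_force: [0.2, -0.4, 0.2]
opening: 0.002
```

Request:
servo_tool --deltas '[{"tx": 0, "ty": 0, "tz": 0, "ax": 0, "ay": 0, "az": 0}, {"tx": 0, "ty": 0, "tz": 0, "ax": 0, "ay": 0, "az": 0}, {"tx": 0, "ty": 0, "tz": 0, "ax": 0, "ay": 0, "az": 0}, {"tx": 0, "ty": 0, "tz": 0, "ax": 0, "ay": 0, "az": 0}, {"tx": 0, "ty": 0, "tz": 0, "ax": 0, "ay": 0, "az": 0}, {"tx": 0, "ty": 0, "tz": 0, "ax": 0, "ay": 0, "az": 0}, {"tx": 0, "ty": 0, "tz": 0, "ax": 0, "ay": 0, "az": 0}, {"tx": 0, "ty": 0, "tz": 0, "ax": 0, "ay": 0, "az": 0}]'

```text
clock: 12.85
ee_pos: [0.5127, -0.0275, 0.0893]
eef_rot: [0.144, 1.566, -0.144]
wrist_force: [-0.2, -0.5, 0.3]
opening: 0.001
```

Request:
servo_tool --deltas '[{"tx": 0, "ty": 0, "tz": 0, "ax": 0, "ay": 0, "az": 0}, {"tx": 0, "ty": 0, "tz": 0, "ax": 0, "ay": 0, "az": 0}, {"tx": 0, "ty": 0, "tz": 0, "ax": 0, "ay": 0, "az": 0}, {"tx": 0, "ty": 0, "tz": 0, "ax": 0, "ay": 0, "az": 0}, {"tx": 0, "ty": 0, "tz": 0, "ax": 0, "ay": 0, "az": 0}, {"tx": 0, "ty": 0, "tz": 0, "ax": 0, "ay": 0, "az": 0}, {"tx": 0, "ty": 0, "tz": 0, "ax": 0, "ay": 0, "az": 0}, {"tx": 0, "ty": 0, "tz": 0, "ax": 0, "ay": 0, "az": 0}]'

```text
clock: 13.52
ee_pos: [0.5128, -0.0274, 0.0893]
eef_rot: [0.144, 1.566, -0.144]
wrist_force: [-0.1, 0.1, 0.0]
opening: 0.004
```

Request:
servo_tool --deltas '[{"tx": 0, "ty": 0, "tz": 0, "ax": 0, "ay": 0, "az": 0}, {"tx": 0, "ty": 0, "tz": 0, "ax": 0, "ay": 0, "az": 0}, {"tx": 0, "ty": 0, "tz": 0, "ax": 0, "ay": 0, "az": 0}, {"tx": 0, "ty": 0, "tz": 0, "ax": 0, "ay": 0, "az": 0}, {"tx": 0, "ty": 0, "tz": 0, "ax": 0, "ay": 0, "az": 0}, {"tx": 0, "ty": 0, "tz": 0, "ax": 0, "ay": 0, "az": 0}, {"tx": 0, "ty": 0, "tz": 0, "ax": 0, "ay": 0, "az": 0}, {"tx": 0, "ty": 0, "tz": 0, "ax": 0, "ay": 0, "az": 0}]'

```text
clock: 14.18
ee_pos: [0.5127, -0.0275, 0.0893]
eef_rot: [0.144, 1.566, -0.144]
wrist_force: [0.1, 0.1, 0.5]
opening: -0.0
```

Request:
servo_tool --deltas '[{"tx": 0, "ty": 0, "tz": 0.05, "ax": 0, "ay": 0, "az": 0}, {"tx": 0, "ty": 0, "tz": 0.12, "ax": 0, "ay": 0, "az": 0}, {"tx": 0, "ty": 0, "tz": 0.2, "ax": 0, "ay": 0, "az": 0}, {"tx": 0, "ty": 0, "tz": 0.28, "ax": 0, "ay": 0, "az": 0}, {"tx": 0, "ty": 0, "tz": 0.33, "ax": 0, "ay": 0, "az": 0}, {"tx": 0, "ty": 0, "tz": 0.33, "ax": 0, "ay": 0, "az": 0}, {"tx": 0, "ty": 0, "tz": 0.33, "ax": 0, "ay": 0, "az": 0}, {"tx": 0, "ty": 0, "tz": 0.33, "ax": 0, "ay": 0, "az": 0}]'

```text
clock: 14.85
ee_pos: [0.5122, -0.0274, 0.1548]
eef_rot: [0.144, 1.567, -0.144]
wrist_force: [-0.3, 0.7, 0.2]
opening: 0.003
```

Request:
servo_tool --deltas '[{"tx": 0.04, "ty": 0.12, "tz": 0, "ax": 0, "ay": 0, "az": 0}, {"tx": 0.08, "ty": 0.24, "tz": 0, "ax": 0, "ay": 0, "az": 0}, {"tx": 0.12, "ty": 0.37, "tz": 0, "ax": 0, "ay": 0, "az": 0}, {"tx": 0.17, "ty": 0.5, "tz": 0, "ax": 0, "ay": 0, "az": 0}, {"tx": 0.21, "ty": 0.63, "tz": 0, "ax": 0, "ay": 0, "az": 0}, {"tx": 0.25, "ty": 0.74, "tz": 0, "ax": 0, "ay": 0, "az": 0}, {"tx": 0.27, "ty": 0.8, "tz": 0, "ax": 0, "ay": 0, "az": 0}, {"tx": 0.27, "ty": 0.8, "tz": 0, "ax": 0, "ay": 0, "az": 0}]'

```text
clock: 15.52
ee_pos: [0.567, 0.1347, 0.1541]
eef_rot: [0.142, 1.567, -0.142]
wrist_force: [-0.0, -0.0, 0.1]
opening: 0.005
```

Request:
servo_tool --deltas '[{"tx": 0, "ty": 0, "tz": -0.05, "ax": 0, "ay": 0, "az": 0}, {"tx": 0, "ty": 0, "tz": -0.1, "ax": 0, "ay": 0, "az": 0}, {"tx": 0, "ty": 0, "tz": -0.15, "ax": 0, "ay": 0, "az": 0}, {"tx": 0, "ty": 0, "tz": -0.2, "ax": 0, "ay": 0, "az": 0}, {"tx": 0, "ty": 0, "tz": -0.22, "ax": 0, "ay": 0, "az": 0}, {"tx": 0, "ty": 0, "tz": -0.22, "ax": 0, "ay": 0, "az": 0}, {"tx": 0, "ty": 0, "tz": -0.22, "ax": 0, "ay": 0, "az": 0}, {"tx": 0, "ty": 0, "tz": -0.22, "ax": 0, "ay": 0, "az": 0}]'

```text
clock: 16.18
ee_pos: [0.5671, 0.1324, 0.1117]
eef_rot: [0.145, 1.565, -0.144]
wrist_force: [-0.2, -0.1, -0.1]
opening: -0.0
```

Run:
```python
from workcell import arm
from h import *
s=arm.sense();print(s["ee_pos"],s["wrist_force"])
c=arm.read_camera("wrist");cv2.imwrite(f"pics/wrist7.png",c["pixels"][...,::-1]);np.savez("wrist7.npz",**c)
```

```text
[0.56708729 0.13239571 0.11165822] [-0.17376442 -0.11198768 -0.10283538]
```

View pics/wrist7.png

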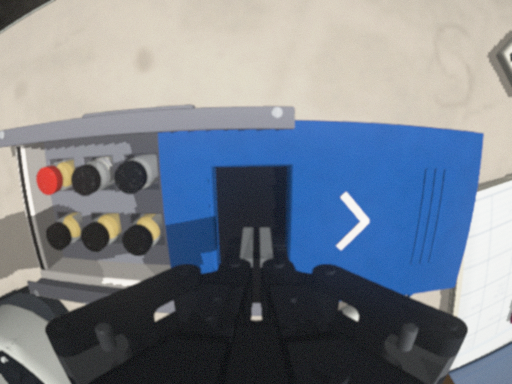

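Request:
servo_tool --deltas '[{"tx": 0, "ty": 0, "tz": -0.04, "ax": 0, "ay": 0, "az": 0}, {"tx": 0, "ty": 0, "tz": -0.08, "ax": 0, "ay": 0, "az": 0}, {"tx": 0, "ty": 0, "tz": -0.12, "ax": 0, "ay": 0, "az": 0}, {"tx": 0, "ty": 0, "tz": -0.15, "ax": 0, "ay": 0, "az": 0}, {"tx": 0, "ty": 0, "tz": -0.17, "ax": 0, "ay": 0, "az": 0}, {"tx": 0, "ty": 0, "tz": -0.18, "ax": 0, "ay": 0, "az": 0}, {"tx": 0, "ty": 0, "tz": -0.18, "ax": 0, "ay": 0, "az": 0}, {"tx": 0, "ty": 0, "tz": -0.18, "ax": 0, "ay": 0, "az": 0}]'

```text
clock: 16.9
ee_pos: [0.5668, 0.1326, 0.0752]
eef_rot: [0.144, 1.566, -0.144]
wrist_force: [-0.3, 0.1, 1.2]
opening: -0.001
```

Request:
servo_tool --deltas '[{"tx": -0.005, "ty": -0.025, "tz": 0, "ax": 0, "ay": 0, "az": 0}, {"tx": -0.01, "ty": -0.05, "tz": 0, "ax": 0, "ay": 0, "az": 0}, {"tx": -0.014, "ty": -0.075, "tz": 0, "ax": 0, "ay": 0, "az": 0}, {"tx": -0.019, "ty": -0.1, "tz": 0, "ax": 0, "ay": 0, "az": 0}, {"tx": -0.023, "ty": -0.125, "tz": 0, "ax": 0, "ay": 0, "az": 0}, {"tx": -0.028, "ty": -0.15, "tz": 0, "ax": 0, "ay": 0, "az": 0}, {"tx": -0.033, "ty": -0.175, "tz": 0, "ax": 0, "ay": 0, "az": 0}, {"tx": -0.037, "ty": -0.2, "tz": 0, "ax": 0, "ay": 0, "az": 0}]'

```text
clock: 17.57
ee_pos: [0.5596, 0.0921, 0.0756]
eef_rot: [0.144, 1.565, -0.144]
wrist_force: [0.4, 2.2, 1.3]
opening: -0.0
```

Request:
servo_tool --deltas '[{"tx": -0.005, "ty": -0.025, "tz": 0, "ax": 0, "ay": 0, "az": 0}, {"tx": -0.01, "ty": -0.05, "tz": 0, "ax": 0, "ay": 0, "az": 0}, {"tx": -0.014, "ty": -0.075, "tz": 0, "ax": 0, "ay": 0, "az": 0}, {"tx": -0.019, "ty": -0.1, "tz": 0, "ax": 0, "ay": 0, "az": 0}, {"tx": -0.023, "ty": -0.125, "tz": 0, "ax": 0, "ay": 0, "az": 0}, {"tx": -0.028, "ty": -0.15, "tz": 0, "ax": 0, "ay": 0, "az": 0}, {"tx": -0.033, "ty": -0.175, "tz": 0, "ax": 0, "ay": 0, "az": 0}, {"tx": -0.037, "ty": -0.2, "tz": 0, "ax": 0, "ay": 0, "az": 0}]'

```text
clock: 18.23
ee_pos: [0.5523, 0.052, 0.0755]
eef_rot: [0.144, 1.565, -0.144]
wrist_force: [2.4, 1.8, 1.7]
opening: 0.001
```

Request:
servo_tool --deltas '[{"tx": -0.005, "ty": -0.025, "tz": 0, "ax": 0, "ay": 0, "az": 0}, {"tx": -0.01, "ty": -0.05, "tz": 0, "ax": 0, "ay": 0, "az": 0}, {"tx": -0.014, "ty": -0.075, "tz": 0, "ax": 0, "ay": 0, "az": 0}, {"tx": -0.019, "ty": -0.1, "tz": 0, "ax": 0, "ay": 0, "az": 0}, {"tx": -0.023, "ty": -0.125, "tz": 0, "ax": 0, "ay": 0, "az": 0}, {"tx": -0.028, "ty": -0.15, "tz": 0, "ax": 0, "ay": 0, "az": 0}, {"tx": -0.033, "ty": -0.175, "tz": 0, "ax": 0, "ay": 0, "az": 0}, {"tx": -0.037, "ty": -0.2, "tz": 0, "ax": 0, "ay": 0, "az": 0}]'

```text
clock: 18.9
ee_pos: [0.5443, 0.0121, 0.0753]
eef_rot: [0.144, 1.566, -0.144]
wrist_force: [2.0, 2.3, 2.1]
opening: 0.003
```

Request:
servo_tool --deltas '[{"tx": -0.002, "ty": -0.015, "tz": 0, "ax": 0, "ay": 0, "az": 0}, {"tx": -0.005, "ty": -0.03, "tz": 0, "ax": 0, "ay": 0, "az": 0}, {"tx": -0.008, "ty": -0.045, "tz": 0, "ax": 0, "ay": 0, "az": 0}, {"tx": -0.01, "ty": -0.055, "tz": 0, "ax": 0, "ay": 0, "az": 0}, {"tx": -0.012, "ty": -0.065, "tz": 0, "ax": 0, "ay": 0, "az": 0}, {"tx": -0.014, "ty": -0.075, "tz": 0, "ax": 0, "ay": 0, "az": 0}, {"tx": -0.016, "ty": -0.085, "tz": 0, "ax": 0, "ay": 0, "az": 0}, {"tx": -0.018, "ty": -0.095, "tz": 0, "ax": 0, "ay": 0, "az": 0}]'

```text
clock: 19.57
ee_pos: [0.5409, -0.0066, 0.0753]
eef_rot: [0.144, 1.566, -0.144]
wrist_force: [1.9, 1.9, 0.8]
opening: 0.0
```

Request:
servo_tool --deltas '[{"tx": -0.001, "ty": -0.005, "tz": 0, "ax": 0, "ay": 0, "az": 0}, {"tx": -0.002, "ty": -0.01, "tz": 0, "ax": 0, "ay": 0, "az": 0}, {"tx": -0.003, "ty": -0.015, "tz": 0, "ax": 0, "ay": 0, "az": 0}, {"tx": -0.004, "ty": -0.02, "tz": 0, "ax": 0, "ay": 0, "az": 0}, {"tx": -0.005, "ty": -0.025, "tz": 0, "ax": 0, "ay": 0, "az": 0}, {"tx": -0.006, "ty": -0.03, "tz": 0, "ax": 0, "ay": 0, "az": 0}, {"tx": -0.006, "ty": -0.035, "tz": 0, "ax": 0, "ay": 0, "az": 0}, {"tx": -0.007, "ty": -0.04, "tz": 0, "ax": 0, "ay": 0, "az": 0}]'

```text
clock: 20.23
ee_pos: [0.5393, -0.0145, 0.0752]
eef_rot: [0.144, 1.566, -0.144]
wrist_force: [2.0, 2.2, 1.9]
opening: -0.002
```

Force is still plain friction, so I keep going until the stop.

Request:
servo_tool --deltas '[{"tx": -0.001, "ty": -0.004, "tz": 0, "ax": 0, "ay": 0, "az": 0}, {"tx": -0.002, "ty": -0.008, "tz": 0, "ax": 0, "ay": 0, "az": 0}, {"tx": -0.002, "ty": -0.012, "tz": 0, "ax": 0, "ay": 0, "az": 0}, {"tx": -0.003, "ty": -0.016, "tz": 0, "ax": 0, "ay": 0, "az": 0}, {"tx": -0.004, "ty": -0.02, "tz": 0, "ax": 0, "ay": 0, "az": 0}, {"tx": -0.004, "ty": -0.022, "tz": 0, "ax": 0, "ay": 0, "az": 0}, {"tx": -0.005, "ty": -0.025, "tz": 0, "ax": 0, "ay": 0, "az": 0}, {"tx": -0.005, "ty": -0.025, "tz": 0, "ax": 0, "ay": 0, "az": 0}]'

```text
clock: 20.9
ee_pos: [0.5386, -0.0191, 0.0753]
eef_rot: [0.145, 1.566, -0.143]
wrist_force: [0.7, 2.7, 1.3]
opening: 0.003
```

Request:
servo_tool --deltas '[{"tx": -0.001, "ty": -0.004, "tz": 0, "ax": 0, "ay": 0, "az": 0}, {"tx": -0.002, "ty": -0.008, "tz": 0, "ax": 0, "ay": 0, "az": 0}, {"tx": -0.002, "ty": -0.012, "tz": 0, "ax": 0, "ay": 0, "az": 0}, {"tx": -0.003, "ty": -0.016, "tz": 0, "ax": 0, "ay": 0, "az": 0}, {"tx": -0.004, "ty": -0.02, "tz": 0, "ax": 0, "ay": 0, "az": 0}, {"tx": -0.004, "ty": -0.022, "tz": 0, "ax": 0, "ay": 0, "az": 0}, {"tx": -0.005, "ty": -0.025, "tz": 0, "ax": 0, "ay": 0, "az": 0}, {"tx": -0.005, "ty": -0.025, "tz": 0, "ax": 0, "ay": 0, "az": 0}]'

```text
clock: 21.57
ee_pos: [0.5385, -0.0196, 0.0754]
eef_rot: [0.15, 1.565, -0.133]
wrist_force: [2.4, 14.9, 0.1]
opening: 0.002
```

Request:
servo_tool --deltas '[{"tx": 0.004, "ty": 0.02, "tz": 0, "ax": 0, "ay": 0, "az": 0}, {"tx": 0.008, "ty": 0.045, "tz": 0, "ax": 0, "ay": 0, "az": 0}, {"tx": 0.012, "ty": 0.065, "tz": 0, "ax": 0, "ay": 0, "az": 0}, {"tx": 0.012, "ty": 0.065, "tz": 0, "ax": 0, "ay": 0, "az": 0}, {"tx": 0.012, "ty": 0.065, "tz": 0.1, "ax": 0, "ay": 0, "az": 0}, {"tx": 0.012, "ty": 0.065, "tz": 0.2, "ax": 0, "ay": 0, "az": 0}, {"tx": 0.012, "ty": 0.065, "tz": 0.35, "ax": 0, "ay": 0, "az": 0}, {"tx": 0.012, "ty": 0.065, "tz": 0.5, "ax": 0, "ay": 0, "az": 0}]'

```text
clock: 22.23
ee_pos: [0.5383, -0.0121, 0.1753]
eef_rot: [0.143, 1.569, -0.146]
wrist_force: [0.7, -0.2, -0.4]
opening: -0.0
```

Request:
servo_tool --deltas '[{"tx": -0.05, "ty": 0.12, "tz": 0.1, "ax": 0, "ay": 0, "az": 0}, {"tx": -0.15, "ty": 0.25, "tz": 0.2, "ax": 0, "ay": 0, "az": 0}, {"tx": -0.25, "ty": 0.38, "tz": 0.25, "ax": 0, "ay": 0, "az": 0}, {"tx": -0.35, "ty": 0.5, "tz": 0.25, "ax": 0, "ay": 0, "az": 0}, {"tx": -0.45, "ty": 0.65, "tz": 0.25, "ax": 0, "ay": 0, "az": 0}, {"tx": -0.55, "ty": 0.8, "tz": 0.25, "ax": 0, "ay": 0, "az": 0}, {"tx": -0.6, "ty": 0.95, "tz": 0.25, "ax": 0, "ay": 0, "az": 0}, {"tx": -0.6, "ty": 1, "tz": 0.25, "ax": 0, "ay": 0, "az": 0}]'

```text
clock: 22.9
ee_pos: [0.4174, 0.1905, 0.2253]
eef_rot: [0.142, 1.568, -0.142]
wrist_force: [-0.2, -0.4, 0.5]
opening: -0.002
```

Request:
servo_tool --deltas '[{"tx": -0.05, "ty": 0.12, "tz": 0, "ax": 0, "ay": 0, "az": 0}, {"tx": -0.12, "ty": 0.25, "tz": 0, "ax": 0, "ay": 0, "az": 0}, {"tx": -0.2, "ty": 0.4, "tz": 0, "ax": 0, "ay": 0, "az": 0}, {"tx": -0.3, "ty": 0.55, "tz": 0, "ax": 0, "ay": 0, "az": 0}, {"tx": -0.4, "ty": 0.7, "tz": 0, "ax": 0, "ay": 0, "az": 0}, {"tx": -0.45, "ty": 0.8, "tz": 0, "ax": 0, "ay": 0, "az": 0}, {"tx": -0.5, "ty": 0.9, "tz": 0, "ax": 0, "ay": 0, "az": 0}, {"tx": -0.5, "ty": 0.9, "tz": 0, "ax": 0, "ay": 0, "az": 0}]'

```text
clock: 23.57
ee_pos: [0.3191, 0.3711, 0.2249]
eef_rot: [0.142, 1.566, -0.141]
wrist_force: [0.2, 0.3, 0.5]
opening: 0.001
```

Run:
```python
from workcell import arm
from h import *
s=arm.sense();print(s["clock"],s["ee_pos"],s["wrist_force"],abs(s["dq"]).max())
c=arm.read_camera("top");p=c["pixels"]
cv2.imwrite("pics/top8.png",p[...,::-1])
hsv=cv2.cvtColor(p,cv2.COLOR_RGB2HSV)
m=cv2.inRange(hsv,(95,90,40),(130,255,255))
cs,_=cv2.findContours(m,cv2.RETR_CCOMP,cv2.CHAIN_APPROX_NONE)
for k in cs:
    if cv2.contourArea(k)>200:
        r=cv2.minAreaRect(k);print(cv2.contourArea(k),ray(c,[r[0]],.0835).round(4))
c0=np.load("top0.npz")["pixels"]
d=(cv2.absdiff(c0,p).max(2)>40).astype(np.uint8)
n,_,st,ce=cv2.connectedComponentsWithStats(d)
print([x.tolist() for x in st[1:] if x[4]>15])
```

```text
23.5667 [0.31912366 0.37106731 0.22494972] [0.24232948 0.32212371 0.53661807] 0.05161525703994948
2029.5 [[0.5502 0.0445 0.0835]]
279.0 [[ 0.5396 -0.0088  0.0835]]
[[211, 185, 7, 37, 67], [277, 196, 5, 33, 40], [254, 199, 5, 20, 36], [268, 201, 4, 20, 33], [240, 202, 9, 11, 42], [33, 248, 167, 136, 9596], [213, 252, 149, 25, 1845], [0, 321, 108, 63, 3223], [309, 344, 5, 8, 24], [276, 362, 13, 8, 16], [295, 368, 8, 8, 17], [303, 378, 5, 6, 19]]
```

View pics/top8.png

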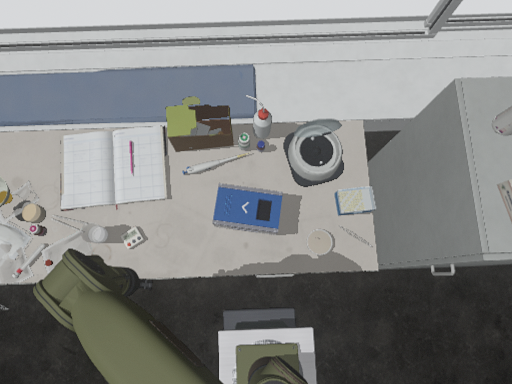

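Request:
servo_tool --deltas '[{"tx": 0, "ty": 0, "tz": 0, "ax": 0, "ay": 0, "az": 0}, {"tx": 0, "ty": 0, "tz": 0, "ax": 0, "ay": 0, "az": 0}, {"tx": 0, "ty": 0, "tz": 0, "ax": 0, "ay": 0, "az": 0}, {"tx": 0, "ty": 0, "tz": 0, "ax": 0, "ay": 0, "az": 0}, {"tx": 0, "ty": 0, "tz": 0, "ax": 0, "ay": 0, "az": 0}, {"tx": 0, "ty": 0, "tz": 0, "ax": 0, "ay": 0, "az": 0}, {"tx": 0, "ty": 0, "tz": 0, "ax": 0, "ay": 0, "az": 0}, {"tx": 0, "ty": 0, "tz": 0, "ax": 0, "ay": 0, "az": 0}]'

```text
clock: 24.28
ee_pos: [0.32, 0.3684, 0.2254]
eef_rot: [0.144, 1.566, -0.144]
wrist_force: [-0.3, 0.3, -0.2]
opening: 0.002
```

```bash
python3 -c "
from workcell import arm
print(arm.sense()['dq'].round(3));print(arm.sign_off())"
```

```text
[ 0.003 -0.     0.001 -0.     0.002  0.   ]
the job is handed in; nothing more can be done
None
```

I opened the lid to its stop, pointed at the red cap for about 4 s, pushed the lid shut and moved the arm clear. The job was handed in at 24.3 s of the 61 s allowed; sign-off gives no verdict.

- **Lid open:** the push force rose to about 10 N at the stop. The lid's trailing edge measured about 30 mm along the box, which is fully open.
- **Pointing:** the red vial stands in the pocket at x = -24, y = -80 mm, the near right-hand one. The fingertips held still about 25 mm above the cap and 1–2 mm off its centre. The wrist force stayed within noise. The cap position from the three cameras agreed to within about 3 mm.
- **Lid shut:** I pushed until the force rose to about 15 N at the stop. Between the two stops the fingertips moved 163 mm. That fits the 140 mm of lid travel if the fingertips are about 23 mm thick, a thickness I inferred rather than measured.
- **Bystanders:** comparing the top view before and after shows the only changes at the lid and from the arm and its shadow. The timer, petri dish, pipette and forceps did not move.
- **Vials:** they cannot be seen under the shut lid, so I could not check them at the end. They stood upright in the last open view, and I saw no sign of touching them.

Two moves early on were refused because I left out the turn values. Nothing moved, and I repeated them with full rows.

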